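# Stir the ceramic balls in the dish and reset the stir timer

### The job

Take the stirring rod from its fork and stir the balls in the glass dish with it until every ball has been shifted and each half of the dish, as split by the line between its two black marks, clearly holds balls of both colours. Then poke the rod's tip through the slot in the blue base to press the orange reset tab fully down, and hang the rod upright by its collar in the fork again and let go. Keep all balls in the dish, do not touch them with the gripper or jam the rod hard against the glass, and leave the bottle, jar and beaker alone.

Things in the scene. Friction and masses are not known exactly. Their poses are not given: they have to be found in the camera images.
- base: slim blue laboratory stirrer base, fixed; 200 (x) x 300 (y) x 45 mm, two small control knobs on its -x side; a white 180 mm square plate, top 50 mm up, carries the dish. Origin: centre of the underside, z up
- slot (a point): centre of the mouth of the narrow slot in the base's top, 45 mm up, 100 mm to the -y side of the base's centre, axes as the base. The slot is straight-sided, 46 mm long (x) by 24 mm wide (y), between two thin white lines; the orange tab lies in it 18 mm below the mouth
- tab (a joint): recessed orange reset tab at the bottom of the slot: metres pressed down from its rest at 0 to its stop at 0.008; a spring of about 1.5 N at first touch and 5.5 N at the stop lifts it back
- dish: round glass dish with a flat floor, fixed on the white plate; 160 mm outside and 150 mm inside diameter, 60 mm high, inner floor 6 mm up. Two black marks on its wall and rim, at its +x and -x, are the ends of the line (the dish's x axis) that splits it into two halves, +y and -y. Origin: centre of the underside, z up
- blue1_center (a point): centre of one of four blue ceramic balls, 28 mm in diameter, 26 g, lying loose in one layer on the dish's floor. At the start the blue ones fill the dish's -y half and the orange ones its +y half, with a clear lane about 16 mm wide between them along the dish's x axis
- blue2_center (a point): centre of one of four blue ceramic balls, 28 mm in diameter, 26 g, lying loose in one layer on the dish's floor. At the start the blue ones fill the dish's -y half and the orange ones its +y half, with a clear lane about 16 mm wide between them along the dish's x axis
- blue3_center (a point): centre of one of four blue ceramic balls, 28 mm in diameter, 26 g, lying loose in one layer on the dish's floor. At the start the blue ones fill the dish's -y half and the orange ones its +y half, with a clear lane about 16 mm wide between them along the dish's x axis
- blue4_center (a point): centre of one of four blue ceramic balls, 28 mm in diameter, 26 g, lying loose in one layer on the dish's floor. At the start the blue ones fill the dish's -y half and the orange ones its +y half, with a clear lane about 16 mm wide between them along the dish's x axis
- orange1_center (a point): centre of one of four orange ceramic balls, 28 mm in diameter, 26 g, lying loose in one layer on the dish's floor. At the start the blue ones fill the dish's -y half and the orange ones its +y half, with a clear lane about 16 mm wide between them along the dish's x axis
- orange2_center (a point): centre of one of four orange ceramic balls, 28 mm in diameter, 26 g, lying loose in one layer on the dish's floor. At the start the blue ones fill the dish's -y half and the orange ones its +y half, with a clear lane about 16 mm wide between them along the dish's x axis
- orange3_center (a point): centre of one of four orange ceramic balls, 28 mm in diameter, 26 g, lying loose in one layer on the dish's floor. At the start the blue ones fill the dish's -y half and the orange ones its +y half, with a clear lane about 16 mm wide between them along the dish's x axis
- orange4_center (a point): centre of one of four orange ceramic balls, 28 mm in diameter, 26 g, lying loose in one layer on the dish's floor. At the start the blue ones fill the dish's -y half and the orange ones its +y half, with a clear lane about 16 mm wide between them along the dish's x axis
- stand: steel stand, fixed; foot 130 x 90 x 14 mm, a post at its +x end and at its top a level fork of two aluminium prongs that point to the stand's -x, where the fork is open. Nothing of it is higher than 150 mm. Origin: on the foot, below point fork
- fork (a point): point midway between the prongs, at the height of their upper faces (150 mm up), axes as the stand. Each prong is 10 mm wide, 10 mm thick; the gap between them is 24 mm; they run from 31 mm on the -x side of this point (open ends) to the cross-piece that begins 47 mm on its +x side
- rod_grip (a point): centre of the black square handle (24 x 24 x 60 mm, sides along x and y, z up the rod) of the stirring rod, which hangs upright by its collar in the fork. The white collar, 44 mm across and 8 mm thick, is directly below the handle: its underside is 38 mm below this point. Below it the round steel shaft, 14 mm thick, runs down to the tip, 163 mm below this point. Whole rod 193 mm, about 120 g
- rod_tip (a point): lower end of the rod's shaft (rounded), on the rod's axis, 163 mm below the handle's centre
- reagent_mid (a point): bystander: glass bottle with blue cap, 64 mm across, 140 mm high; point half-way up
- jar_mid (a point): bystander: amber jar with blue cap, 68 mm across, 100 mm high; point half-way up
- beaker_mid (a point): bystander: empty glass beaker, 70 mm across, 90 mm high; point half-way up

How it is judged:
By the outcome, as a careful person would: the job done as asked, in the order asked, and still so for the second after the job is handed in, with the robot touching nothing.
It also fails if it takes over 58 s, if anything falls off the work surface, if the arm or the gripper's body presses on something with over 40 N, if the wrist force passes 120 N, or if a joint passes its speed limit or range.

### The arm

A 7-joint arm with a two-finger parallel gripper is mounted at the origin on the work surface. World frame = base frame: x ahead of the robot, y to its left, z up, the work surface at z = 0. Lengths are in m, angles in rad, forces in N, time in s.
With the tool pointing down it reaches from about 0.425 to 0.925 m from the base axis. Payload 6.8 kg.
Tool frame: the origin (TCP) lies between the finger pads; the fingertips stand 22 mm ahead of it and the grasp point (between the pads) lies 3 mm ahead of it; z points along the fingers, y is the direction in which the jaws open and shut (so a half turn about z gives the same grasp; the last joint's range is limited). The gripper opens to 85 mm and grips with 20 to 120 N. Pads are 22 mm wide; open, the fingers measure 114 mm over their backs; the gripper's body (76 mm by 85 mm) begins 54 mm behind the grasp point. The pads swing forward as they close: fully open they stand 13 mm farther back than shut.
Start: joints at [-1.303, 0.477, 0.022, 1.555, -0.011, 1.109, -0.083], TCP at [0.248, 0.628, 0.253] pointing down, gripper open.
Joint ranges: [-2.96, 2.96], [-0.34, 2.1], [-1.41, 1.46], [0.24, 2.44], [-1.37, 4.51], [0.17, 1.92], [-2.96, 2.96]. Speed limits (rad/s): [2.39, 2.39, 3.14, 3.14, 3.14, 3.14, 3.14].

### API

Orientations are given as a unit quaternion [w, x, y, z].
In Python, from station import bot gives the robot as it stands. The module is installed in compiled form; this text tells all that it offers.
- The arm moves only by the tool drive_tool, never from a script. Its argument "series" is one flat list of numbers, 7 for each row, row after row: the opening, from -1 (shut) to 1 (fully open), then the shift along the tool's x, y, z in mm, then the turn, a rotation vector about the tool's x, y, z in rad. In form: [jaw, x, y, z, wx, wy, wz, jaw, x, y, z, wx, wy, wz, ...]. A call has 1 to 12 rows; each row shifts and turns the commanded pose from where the row before left it, along the tool's axes as they then stand; what a row does not reach is not made up. A row lasts 1/8 s, in which the tool goes at most 62.5 mm and 10.7 degrees, less where a joint would pass 70% of its speed; a pose out of reach is approached as far as the arm can. A call with a gripper value outside its range is refused whole. The fingers move at their own pace and stop on an object; "force" is the grip in N (left out, the last holds). Time passes only in rows, so rows that do not move let the fingers close. It gives the time, the measured TCP pose, the force and the opening at its end, in the units of the state.
- bot.get_obs(): the state, without advancing time (a new reading comes with each control period).
- bot.read_camera(name): name is "scene" or "top"; returns a dict with "pixels" (480x640x3 uint8, blue, green, red), "camera_matrix" (3x3 intrinsics, pixels), "rvec" (rotation vector, rad) and "tvec" (3), from world to camera coordinates, as OpenCV has them. Camera axes: x right, y down, z forward; pixel columns grow to the right and rows downward; lengths in m; the calibration is good to about 2 mm. A picture is of the moment at which its call begins. There is no depth.
- bot.hand_in(): hands the job in, once; it reports no verdict.
The state is a dict: "t": time; "q": joint angles; "joint_vel": joint speeds; "joint_torque": joint torques, N m; "eef_pos": TCP position; "tool_rot": TCP orientation; "contact_force": force on the tool from outside, world axes, zero at the start; "torque": the same for the moment, N m; "gripper_width": opening from 0.0 (shut) to 1.0 (fully open).
Only numpy, scipy, OpenCV 4.12 (cv2) and the standard library are available. Lean on these libraries where they do the work, as an engineer would, in place of code of your own. Each camera call takes 0.05 s, during which the arm holds its last target. There are 200 camera calls.

## Working session

There is one attempt and no reset: what is moved stays moved. The work goes in short steps, Python scripts to look and compute and a tool call to move; the robot and the scene stay as the last step left them, time stands still between calls to the robot, and variables do not carry over. Pictures are saved under pics/ and viewed, about 8 in all and at most 12, crops included, and the job is handed in when it is done.

Besides the shell and the picture viewer there is one more tool, called after "Call:" as name(argument=value, ...) on one line, values as JSON. drive_tool: Moves the arm, as the interface text tells. Its arguments: {"type":"object","properties":{"series":{"type":"array"},"force":{"type":"number"}},"required":["series"]}

```bash
mkdir -p pics; cat > h.py <<'E'
import numpy as np, cv2
from station import bot
from scipy.spatial.transform import Rotation as R
def cam(n):
    c=bot.read_camera(n); c['R']=cv2.Rodrigues(np.array(c['rvec'],float))[0]; c['t']=np.array(c['tvec'],float).ravel(); c['K']=np.array(c['camera_matrix'],float); c['pixels']=np.array(c['pixels']); return c
def ray(c,u,v):
    d=c['R'].T@np.linalg.inv(c['K'])@np.array([u,v,1.]); return -c['R'].T@c['t'], d/np.linalg.norm(d)
def onz(c,u,v,z):
    o,d=ray(c,u,v); return o+d*(z-o[2])/d[2]
def tri(c1,p1,c2,p2):
    o1,d1=ray(c1,*p1);o2,d2=ray(c2,*p2)
    s=np.linalg.lstsq(np.c_[d1,-d2],o2-o1,rcond=None)[0]; a=o1+s[0]*d1;b=o2+s[1]*d2
    return (a+b)/2,np.linalg.norm(a-b)
def proj(c,P):
    p=c['K']@(c['R']@np.asarray(P,float)+c['t']); return p[:2]/p[2]
E
python3 - <<'E'
from h import *
np.set_printoptions(precision=4,suppress=True)
for n in('scene','top'):
    c=cam(n); cv2.imwrite(f'pics/{n}0.png',c['pixels']); print(n,-c['R'].T@c['t'],c['R'][2],c['K'][0,0])
print(bot.get_obs())
E
```

```text
scene [1.2123 0.3379 1.0172] [-0.54   -0.2802 -0.7936] 599.2249170715974
top [0.4311 0.0347 1.3943] [ 0.1326 -0.0044 -0.9912] 591.074963147269
{'t': 0.1, 'q': array([-1.3031,  0.4777,  0.0223,  1.5563, -0.0115,  1.1093, -0.0831]), 'joint_vel': array([-0.0002, -0.0029,  0.0023, -0.0031, -0.001 ,  0.0004,  0.0013]), 'joint_torque': array([  0.0051, -59.7758,   1.6144, -28.1953,   0.013 ,   0.0051,
         0.    ]), 'eef_pos': array([0.2475, 0.6274, 0.2524]), 'tool_rot': array([-0.0001,  0.1868,  0.9824, -0.0008]), 'contact_force': array([ 0.7176, -0.1244,  0.1525]), 'torque': array([ 0.0058, -0.0032, -0.052 ]), 'gripper_width': 1.003546710534195}
```

View pics/scene0.png

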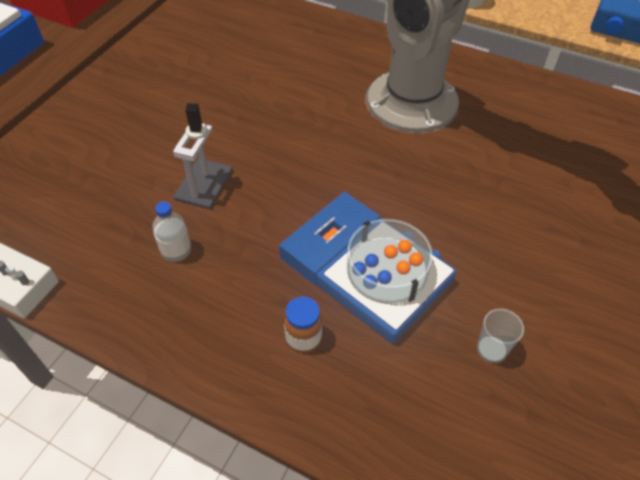

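View pics/top0.png

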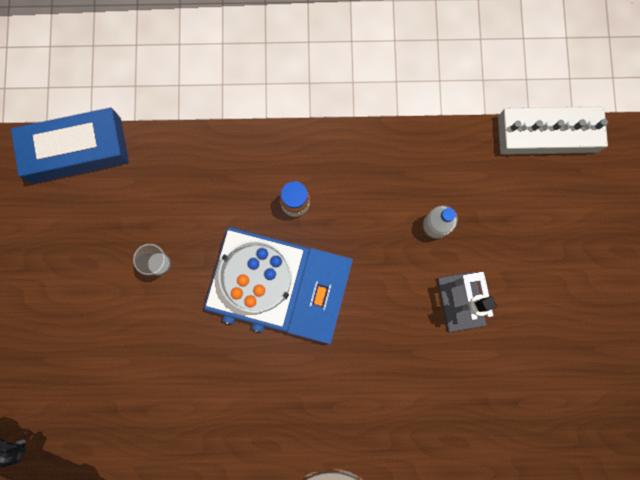

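The scene view shows the stand at (200,150), the base at (370,260) and the balls around (390,262). In the top view the base is at (280,285), the dish marks at (225,258) and (286,295), the slot at (320,295) and the stand at (470,300). I'll zoom in on these.

```bash
python3 - <<'E'
from h import *
s=cv2.imread('pics/scene0.png');t=cv2.imread('pics/top0.png')
def z(i,x,y,w,h,W=400,H=300): return cv2.resize(i[y:y+h,x:x+w],(W,H),interpolation=cv2.INTER_CUBIC)
# scene stand x150..250 y95..170(100x75); top stand; scene base 280..460 x 190..325; top base 200..360 x 225..345
cv2.imwrite('pics/z.png',np.vstack([np.hstack([z(s,140,95,120,90),z(t,420,250,100,75)]),np.hstack([z(s,275,190,184,138),z(t,200,225,160,120)])]))
E
```

```text
(no output)
```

View pics/z.png

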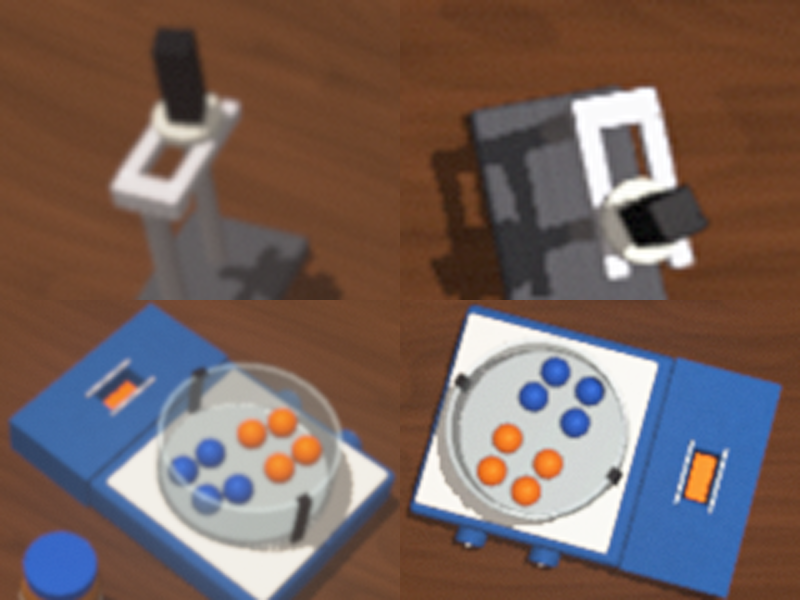

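```bash
cat > m.py <<'E'
from h import *
np.set_printoptions(precision=4,suppress=True)
S,T=cam('scene'),cam('top')
s=lambda x,y:(140+x/(10/3)-.35,95+y/(10/3)-.35); t=lambda x,y:(420+(x-400)/4-.4,250+y/4-.4)
for n,a,b in[('collar',(188,118),(640,222)),('handletop',(174,34),(683,211)),('crossL',(182,208),(578,102)),('crossR',(112,186),(653,90)),('prongRend',(232,101),(682,262))]:
    print(n,*tri(S,s(*a),T,t(*b)))
e=(onz(T,*t(613,274),.15)+onz(T,*t(686,262),.15))/2; k=(onz(T,*t(576,102),.15)+onz(T,*t(653,90),.15))/2
d=(k-e); print('fork axis',d,np.degrees(np.arctan2(d[1],d[0])),'len',np.linalg.norm(d),'fork',e+d/np.linalg.norm(d)*.031)
def blobs(c,lo,hi,amin=15):
    h=cv2.cvtColor(c['pixels'],cv2.COLOR_BGR2HSV); n,l,st,ce=cv2.connectedComponentsWithStats(cv2.inRange(h,lo,hi))
    return [(ce[i],st[i,4]) for i in range(1,n) if st[i,4]>amin]
t2=lambda x,y:(200+(x-400)/2.5-.3,225+(y-300)/2.5-.3)
for u,a in blobs(T,(5,170,150),(20,255,255)): print('or',u,a,onz(T,*u,.07),'tab z.027',onz(T,*u,.027))
for p in[(555,372),(590,391),(534,397),(575,423)]: print('blue',onz(T,*t2(*p),.07))
m=[onz(T,*t2(*p),.11) for p in[(460,381),(616,475)]]; print('marks',m,np.linalg.norm(m[0]-m[1]),(m[0]+m[1])/2)
P=[onz(T,*t2(*p),.05) for p in[(472,309),(659,362),(607,553),(414,507)]]; print('plate',P,np.mean(P,0),[np.linalg.norm(P[i]-P[i-1]) for i in range(4)])
B=[onz(T,*t2(*p),.045) for p in[(780,385),(726,597)]]; print('base -y',B)
L=[onz(T,*t2(*p),.045) for p in[(692,443),(677,502),(726,451),(711,510)]]; print('lines',L,np.mean(L,0))
E
python3 m.py
```

```text
collar [ 0.4788 -0.3188  0.1536] 0.003173023354532387
handletop [ 0.48   -0.3182  0.2229] 0.002101340060958689
crossL [ 0.5412 -0.2882  0.144 ] 0.005555244559625894
crossR [ 0.5481 -0.3301  0.1492] 0.0015651883379440392
prongRend [ 0.4504 -0.3255  0.1471] 0.030701105668218806
fork axis [0.0907 0.0133 0.    ] 8.348287672790274 len 0.09166154124842553 fork [ 0.4848 -0.3174  0.15  ]
or [242.5402 279.954 ] 87 [0.5479 0.1883 0.07  ] tab z.027 [0.5517 0.1933 0.027 ]
or [258.7079 290.0899] 89 [0.5244 0.1522 0.07  ] tab z.027 [0.5274 0.156  0.027 ]
or [319.7862 295.522 ] 159 [0.5096 0.0156 0.07  ] tab z.027 [0.5121 0.015  0.027 ]
or [236.1304 292.9457] 92 [0.519  0.2027 0.07  ] tab z.027 [0.5219 0.2082 0.027 ]
or [249.9677 300.9677] 93 [0.5005 0.1719 0.07  ] tab z.027 [0.5027 0.1763 0.027 ]
blue [0.607  0.1448 0.07  ]
blue [0.5891 0.1134 0.07  ]
blue [0.5846 0.1639 0.07  ]
blue [0.5604 0.1272 0.07  ]
marks [array([0.5953, 0.2247, 0.11  ]), array([0.5104, 0.0892, 0.11  ])] 0.15984767878241818 [0.5529 0.157  0.11  ]
plate [array([0.6697, 0.2225, 0.05  ]), array([0.617 , 0.0509, 0.05  ]), array([0.4439, 0.1009, 0.05  ]), array([0.4887, 0.2752, 0.05  ])] [0.5549 0.1624 0.05  ] [np.float64(0.1885045280736528), np.float64(0.1795182766010692), np.float64(0.18016439497075326), np.float64(0.17996248433101478)]
base -y [array([ 0.5942, -0.0599,  0.045 ]), array([ 0.4025, -0.0058,  0.045 ])]
lines [array([0.5423, 0.0221, 0.045 ]), array([0.4888, 0.0368, 0.045 ]), array([ 0.5344, -0.0089,  0.045 ]), array([0.481, 0.006, 0.045])] [0.5116 0.014  0.045 ]
```

```bash
python3 - <<'E'
from h import *
np.set_printoptions(precision=4,suppress=True)
T=cam('top'); g=T['pixels'][290:320,470:505].max(2); print(g)
C=np.array([.553,.1575]);a=np.radians(57.9);X=np.array([np.cos(a),np.sin(a)]);Y=np.array([-X[1],X[0]])
for p in[(.5479,.1883),(.5244,.1522),(.519,.2027),(.5005,.1719),(.607,.1448),(.5891,.1134),(.5846,.1639),(.5604,.1272)]:
    d=np.array(p)-C; print(np.array([d@X,d@Y])*1000)
E
```

```text
[[247 189 109 ... 113 111 109]
 [253 220 117 ... 110 106 106]
 [254 234 133 ... 105 102 104]
 ...
 [101 159 240 ...  95  95  95]
 [ 99 135 232 ...  95  98  96]
 [ 99 107 172 ...  99 102 101]]
[23.3812 20.6874]
[-19.6877  21.4113]
[20.2224 52.8214]
[-15.6999  52.126 ]
[ 17.9371 -52.4933]
[-18.1746 -54.0158]
[ 22.2138 -23.3681]
[-21.7354 -22.3701]
```

```bash
cat > plan.py <<'E'
from h import *
def Rt(a): # tool down, tool y at world angle a(deg)
    a=np.radians(a); y=np.array([np.cos(a),np.sin(a),0]); z=np.array([0,0,-1.]); return np.c_[np.cross(y,z),y,z]
def plan(wps,jaw,start=None,step=.058,rot=10):
    """wps: list of (x,y,z,yaw deg); prints rows from measured (or given) pose"""
    o=bot.get_obs(); q=o['tool_rot']; M=R.from_quat([q[1],q[2],q[3],q[0]]).as_matrix(); p=o['eef_pos']
    if start is not None: p=np.array(start[:3]);M=Rt(start[3])
    rows=[];a0=np.degrees(np.arctan2(M[1,1],M[0,1]))
    for w in wps:
        w=np.array(w,float); n=int(max(1,np.ceil(np.linalg.norm(w[:3]-p)/step-.01),np.ceil(abs(w[3]-a0)/rot-.01)))
        pa,aa=p.copy(),a0
        for i in range(1,n+1):
            tp=pa+(w[:3]-pa)*i/n; ta=aa+(w[3]-aa)*i/n; Mt=Rt(ta)
            d=np.round(M.T@(tp-p)*1000,0); r=np.round(R.from_matrix(M.T@Mt).as_rotvec(),3)
            rows.append([jaw,*d,*r]); p=p+M@d/1000; M=M@R.from_rotvec(r).as_matrix()
        a0=w[3]
    for i in range(0,len(rows),12):
        print(len(rows[i:i+12]),'rows:',', '.join(','.join(f'{v:g}' for v in r) for r in rows[i:i+12]))
    print('end',p,a0)
def st():
    o=bot.get_obs(); q=o['tool_rot']; M=R.from_quat([q[1],q[2],q[3],q[0]]).as_matrix()
    print(round(o['t'],2),o['eef_pos'].round(4),'yaw',np.degrees(np.arctan2(M[1,1],M[0,1])).round(2),'z',M[:,2].round(3),'F',o['contact_force'].round(1),'g',round(o['gripper_width'],3))
E
python3 - <<'E'
from plan import *
plan([(.46,.25,.27,50),(.479,-.3185,.27,18)],1)
E
```

```text
12 rows: 1,-42,-34,-2,-0.001,0,0.04, 1,-43,-33,-2,0,0,0.041, 1,-45,-30,-2,0,0,0.04, 1,-46,-29,-3,0,0,0.04, 1,-47,-27,-2,0,0,0.04, 1,-48,-25,-2,0,0,0.041, 1,-49,-23,-2,0,0,0.04, 1,-50,-21,-2,0,0,0.04, 1,-38,-42,-0,0,0,0.056, 1,-40,-41,-0,0,-0,0.056, 1,-43,-37,-0,0,-0,0.056, 1,-44,-36,-0,0,-0,0.056
6 rows: 1,-47,-33,-0,0,-0,0.056, 1,-48,-30,-0,0,-0,0.055, 1,-50,-28,-0,0,-0,0.056, 1,-51,-24,-0,0,-0,0.056, 1,-52,-22,-0,0,-0,0.056, 1,-54,-19,-0,0,-0,0.056
end [ 0.47897583 -0.31839681  0.26979298] 18.0
```

Call:
drive_tool(series=[1, -42, -34, -2, 0, 0, 0.04, 1, -43, -33, -2, 0, 0, 0.041, 1, -45, -30, -2, 0, 0, 0.04, 1, -46, -29, -3, 0, 0, 0.04, 1, -47, -27, -2, 0, 0, 0.04, 1, -48, -25, -2, 0, 0, 0.041, 1, -49, -23, -2, 0, 0, 0.04, 1, -50, -21, -2, 0, 0, 0.04, 1, -38, -42, 0, 0, 0, 0.056, 1, -40, -41, 0, 0, 0, 0.056, 1, -43, -37, 0, 0, 0, 0.056, 1, -44, -36, 0, 0, 0, 0.056])

```text
t: 1.75
eef_pos: [0.4677, 0.0213, 0.2705]
tool_rot: [0.0, 0.446, 0.895, 0.0]
contact_force: [1.2, -0.7, 0.9]
gripper_width: 0.999
```

Call:
drive_tool(series=[1, -47, -33, 0, 0, 0, 0.056, 1, -48, -30, 0, 0, 0, 0.055, 1, -50, -28, 0, 0, 0, 0.056, 1, -51, -24, 0, 0, 0, 0.056, 1, -52, -22, 0, 0, 0, 0.056, 1, -54, -19, 0, 0, 0, 0.056, 1, 0, 0, 0, 0, 0, 0])

```text
t: 2.62
eef_pos: [0.4774, -0.3233, 0.2705]
tool_rot: [0.001, 0.591, 0.807, -0.001]
contact_force: [0.7, 0.3, -0.3]
gripper_width: 1.0
```

```bash
python3 - <<'E'
from plan import *
st()
c=cam('scene');t=cam('top'); s=c['pixels'][60:210,120:320]; t=t['pixels'][230:380,400:600]
st(); plan([(.479,-.3185,.186,18)],1)
cv2.imwrite('pics/a.png',np.hstack([cv2.resize(s,(400,300),interpolation=2),cv2.resize(t,(400,300),interpolation=2)]))
E
```

```text
2.62 [ 0.4774 -0.3233  0.2705] yaw 17.53 z [-0.    -0.003 -1.   ] F [ 0.7  0.3 -0.3] g 1.0
2.73 [ 0.4788 -0.3183  0.2699] yaw 17.93 z [-0.001  0.    -1.   ] F [0.1 0.7 0.8] g 1.001
2 rows: 1,-0,0,42,-0.001,-0.001,-0.001, 1,-0,0,42,0,0,-0
end [ 0.47881238 -0.31831193  0.18593563] 18.0
```

View pics/a.png

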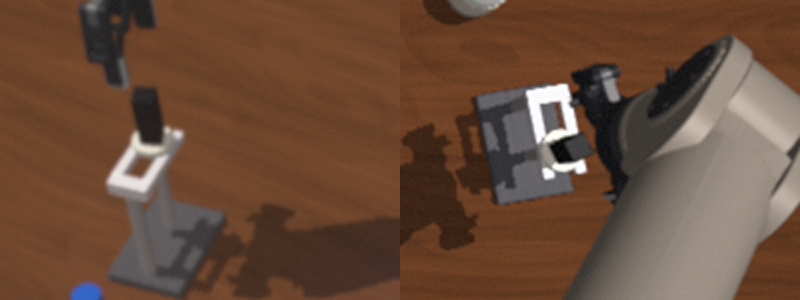

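The gripper hovers just above the handle with the handle between its fingers: fingertips at crop (118,85) and (145,20), handle top at (147,95). I'll check that alignment by projection before going down.

```bash
python3 - <<'E'
from plan import *
c=cam('scene'); o=bot.get_obs()['eef_pos']
f=lambda p:((proj(c,p)-[120,60])*2).round(1)
y=Rt(18)[:,1]
for s in(-.05,0,.05): print(f(o+s*y+[0,0,-.012]))
print(f((.479,-.3185,.218)),f((.479,-.3185,.150)))
E
```

```text
[152.2  30.1]
[138.1  61.5]
[123.3  94.5]
[143.8  92.7] [154.3 143.1]
```

Call:
drive_tool(series=[1, 0, 0, 41, 0, 0, 0, 1, 0, 0, 41, 0, 0, 0, 1, 0, 0, 0, 0, 0, 0, -1, 0, 0, 0, 0, 0, 0, -1, 0, 0, 0, 0, 0, 0, -1, 0, 0, 0, 0, 0, 0, -1, 0, 0, 0, 0, 0, 0, -1, 0, 0, 0, 0, 0, 0, -1, 0, 0, 0, 0, 0, 0], force=60)

```text
t: 3.9
eef_pos: [0.4797, -0.3184, 0.1895]
tool_rot: [0.001, 0.588, 0.809, 0.0]
contact_force: [-0.2, 1.4, 6.2]
gripper_width: 0.285
```

Call:
drive_tool(series=[-1, 0, 0, -10, 0, 0, 0, -1, 0, 0, -35, 0, 0, 0, -1, 0, 0, -50, 0, 0, 0, -1, 0, 0, -50, 0, 0, 0, -1, 0, 0, 0, 0, 0, 0])

```text
t: 4.53
eef_pos: [0.4804, -0.3199, 0.3379]
tool_rot: [0.004, 0.588, 0.809, 0.001]
contact_force: [-1.4, -0.6, -1.4]
gripper_width: 0.29
```

```bash
python3 - <<'E'
from plan import *
c=cam('scene'); t=cam('top');st()
o=bot.get_obs()['eef_pos']
print('exp tip',proj(c,o-[0,0,.1645]),'grip',proj(c,o))
s=c['pixels'][0:240,80:400]
cv2.imwrite('pics/b.png',cv2.resize(s,(800,600),interpolation=2))
C=np.array([.553,.1575]);a=np.radians(57.9);X=np.array([np.cos(a),np.sin(a)])
e=C+X*.048; print(e)
plan([(.5,-.2,.335,70),(e[0],e[1],.335,90)],-1,start=(*o,18))
E
```

```text
4.62 [ 0.4789 -0.318   0.3335] yaw 17.99 z [ 0.001  0.    -1.   ] F [-0.4  0.3 -1.2] g 0.287
exp tip [195.94989905 124.78042091] grip [182.07148421  58.03940324]
[0.57850713 0.19816185]
12 rows: -1,18,9,-0,0,0,-0.151, -1,16,12,-1,0,0,-0.152, -1,14,14,0,0,0,-0.151, -1,11,17,-0,0,0,-0.151, -1,9,17,-0,0,0,-0.151, -1,7,19,-1,0,0,-0.152, -1,9,57,0,0,0,-0.049, -1,6,58,0,0,0,-0.05, -1,3,58,0,0,0,-0.05, -1,0,58,0,0,0,-0.05, -1,-3,58,0,0,0,-0.05, -1,-5,58,0,0,0,-0.05
1 rows: -1,-9,57,0,0,0,-0.05
end [0.57898936 0.19806414 0.33547535] 90.0
```

View pics/b.png

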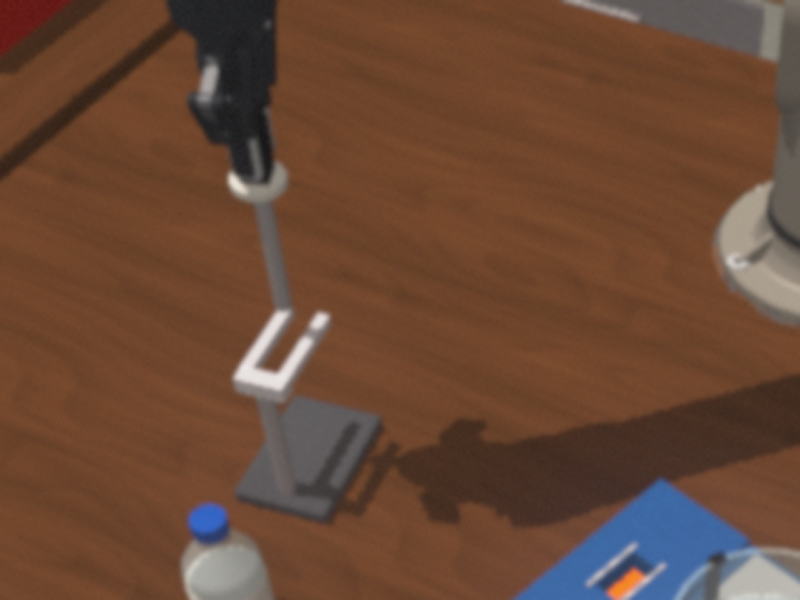

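The rod hangs straight in the gripper. Its tip is at crop (285,310), about 2 px from where I expected it. The open fork below is at (285,345). Next I carry it to the dish.

Call:
drive_tool(series=[-1, 18, 9, 0, 0, 0, -0.151, -1, 16, 12, 0, 0, 0, -0.151, -1, 14, 14, 0, 0, 0, -0.151, -1, 11, 17, 0, 0, 0, -0.151, -1, 9, 17, 0, 0, 0, -0.151, -1, 7, 19, -1, 0, 0, -0.152, -1, 9, 57, 0, 0, 0, -0.049, -1, 6, 58, 0, 0, 0, -0.05, -1, 3, 58, 0, 0, 0, -0.05, -1, 0, 58, 0, 0, 0, -0.05, -1, -3, 58, 0, 0, 0, -0.05, -1, -5, 58, 0, 0, 0, -0.05])

```text
t: 6.12
eef_pos: [0.5671, 0.1429, 0.3323]
tool_rot: [-0.002, 0.025, 1.0, -0.001]
contact_force: [1.9, 0.3, -0.6]
gripper_width: 0.285
```

Call:
drive_tool(series=[-1, -9, 57, 0, 0, 0, -0.05, -1, 0, 0, 0, 0, 0, 0, -1, 0, 0, 0, 0, 0, 0])

```text
t: 6.5
eef_pos: [0.579, 0.197, 0.3324]
tool_rot: [-0.002, 0.001, 1.0, -0.001]
contact_force: [0.2, -1.0, -1.3]
gripper_width: 0.29
```

```bash
python3 - <<'E'
from plan import *
np.set_printoptions(precision=4,suppress=True)
c=cam('scene'); t=cam('top');st()
o=bot.get_obs()['eef_pos']
print('exp tip',(proj(c,o-[0,0,.1645])-[280,90])*4,(proj(t,o-[0,0,.1645])-[190,215])*3)
s=c['pixels'][90:240,320-40:320+120];
cv2.imwrite('pics/c.png',np.hstack([cv2.resize(s,(480,450),interpolation=2),cv2.resize(t['pixels'][215:365,190:290],(300,450),interpolation=2)]))
print(((proj(c,o-[0,0,.1645])-[280,90])*3))
E
```

```text
6.6 [0.5795 0.1958 0.3334] yaw 89.81 z [-0.001 -0.001 -1.   ] F [ 0.1  0.2 -1.3] g 0.289
exp tip [509.1263 637.0344] [130.0929 137.5446]
[381.8447 477.7758]
```

View pics/c.png

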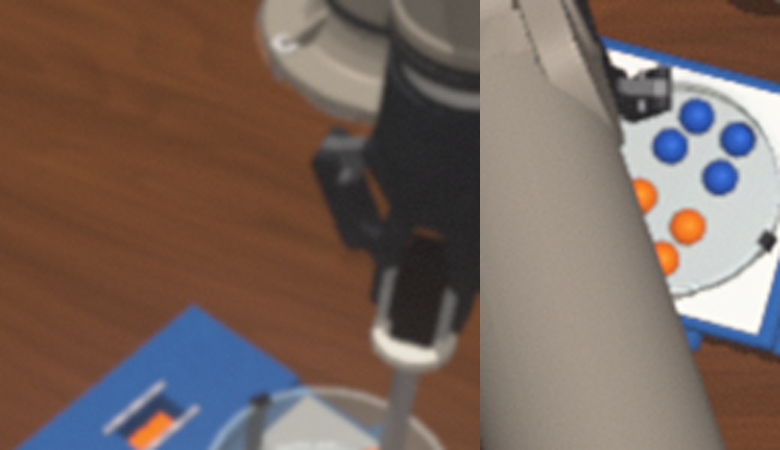

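The top crop shows all eight balls unmoved. The rod is upright over the dish's +x end, clear of them. I'll lower it and sweep.

```bash
cat > stir.py <<'E'
from plan import *
C=np.array([.553,.1575]);a_=np.radians(57.9);X=np.array([np.cos(a_),np.sin(a_)]);Y=np.array([-X[1],X[0]])
def W(p): return C+X*p[0]/1000+Y*p[1]/1000
def D(p): d=np.asarray(p)[:2]-C; return np.array([d@X,d@Y])*1000
def path(pts,start=None,jaw=-1):
    """dish-frame mm points -> rows, one per point"""
    o=bot.get_obs()['eef_pos'][:2] if start is None else W(start); p=np.array(o); rows=[]
    for q in pts:
        d=np.round((W(q)-p)*1000); p=p+d/1000; rows.append([jaw,-d[0],d[1],0,0,0,0])
    for i in range(0,len(rows),12): print(len(rows[i:i+12]),', '.join(','.join(f'{v+0:g}' for v in r) for r in rows[i:i+12]))
    print('end',D(p).round(1))
arc=lambda r,a,b,n:[(r*np.cos(t),r*np.sin(t)) for t in np.radians(np.linspace(a,b,n+1)[1:])]
E
python3 - <<'E'
from stir import *
print(D(bot.get_obs()['eef_pos']))
path(arc(42,0,240,12))
E
```

```text
[46.53669897 -2.09707907]
12 -1,18,3,0,0,0,0, -1,14,0,0,0,0,0, -1,14,-4,0,0,0,0, -1,12,-9,0,0,0,0, -1,7,-13,0,0,0,0, -1,3,-14,0,0,0,0, -1,-2,-14,0,0,0,0, -1,-6,-13,0,0,0,0, -1,-11,-10,0,0,0,0, -1,-14,-5,0,0,0,0, -1,-14,-1,0,0,0,0, -1,-14,5,0,0,0,0
end [-20.7 -36. ]
```

Call:
drive_tool(series=[-1, 0, 0, 45, 0, 0, 0, -1, 0, 0, 45, 0, 0, 0, -1, 0, 0, 18, 0, 0, 0, -1, 0, 0, 0, 0, 0, 0, -1, 0, 0, 0, 0, 0, 0])

```text
t: 7.22
eef_pos: [0.5809, 0.1978, 0.2282]
tool_rot: [0.001, 0.001, 1.0, 0.001]
contact_force: [1.2, 0.1, -1.5]
gripper_width: 0.285
```

Call:
drive_tool(series=[-1, 18, 3, 2, 0, 0, 0, -1, 14, 0, 0, 0, 0, 0, -1, 14, -4, 0, 0, 0, 0, -1, 12, -9, 0, 0, 0, 0, -1, 7, -13, 0, 0, 0, 0, -1, 3, -14, 0, 0, 0, 0, -1, -2, -14, 0, 0, 0, 0, -1, -6, -13, 0, 0, 0, 0, -1, -11, -10, 0, 0, 0, 0, -1, -14, -5, 0, 0, 0, 0, -1, -14, -1, 0, 0, 0, 0])

```text
t: 8.6
eef_pos: [0.5597, 0.1169, 0.224]
tool_rot: [-0.0, 0.001, 1.0, -0.001]
contact_force: [0.4, 0.1, -0.4]
gripper_width: 0.276
```

```bash
cat >> stir.py <<'E'
def balls():
    c=cam('scene'); h=cv2.cvtColor(c['pixels'],cv2.COLOR_BGR2HSV); m=np.zeros(h.shape[:2],np.uint8)
    cen=proj(c,(*C,.075)); cv2.circle(m,tuple(int(v) for v in cen),50,255,-1)
    for n,lo,hi in[('O',(3,110,110),(22,255,255)),('B',(105,120,50),(125,255,255))]:
        k=cv2.inRange(h,lo,hi)&m; N,l,s,ce=cv2.connectedComponentsWithStats(k)
        for i in range(1,N):
            if s[i,4]<15: continue
            q=D(onz(c,*ce[i],.07)) 
            if np.hypot(*q)<75: print(n,q.round(0),s[i,4],s[i,2:4])
    return c
def pic(c,name):
    u,v=proj(c,(*C,.08)).astype(int); cv2.imwrite(name,cv2.resize(c['pixels'][v-60:v+60,u-70:u+70],(560,480),interpolation=2))
E
python3 - <<'E'
from stir import *
c=balls(); pic(c,'pics/d.png'); st(); print(D(bot.get_obs()['eef_pos']))
E
```

```text
O [-37.  46.] 136 [13 13]
O [-64. -15.] 32 [ 4 11]
O [-0. 58.] 128 [13 13]
O [-11. -26.] 130 [14 13]
B [ -8. -54.] 34 [8 7]
B [ 27. -24.] 201 [26 15]
8.65 [0.5614 0.1172 0.2241] yaw 89.91 z [ 0.001 -0.001 -1.   ] F [ 2.5  0.1 -0.8] g 0.27
[-29.71025083 -28.56251441]
```

View pics/d.png

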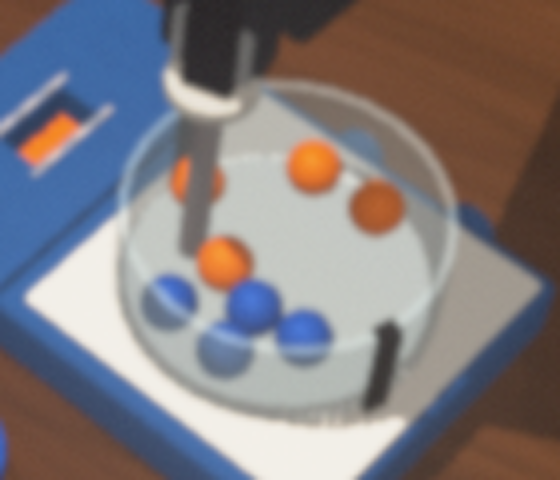

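The rod is at (195,245) in the dish. Two orange balls, at (195,180) and (225,262), have been pushed towards or into the blue half. The four blue balls at (168..303,302..350) have moved. I'll keep sweeping so blue goes over to +y.

```bash
python3 - <<'E'
from stir import *
path(arc(42,224,404,11))
E
```

```text
11 -1,-11,3,0,0,0,0, -1,-10,7,0,0,0,0, -1,-7,10,0,0,0,0, -1,-5,11,0,0,0,0, -1,-1,12,0,0,0,0, -1,3,12,0,0,0,0, -1,6,10,0,0,0,0, -1,8,9,0,0,0,0, -1,10,6,0,0,0,0, -1,12,2,0,0,0,0, -1,12,-1,0,0,0,0
end [29.9 28.9]
```

Call:
drive_tool(series=[-1, -11, 3, -1, 0, 0, 0, -1, -10, 7, 0, 0, 0, 0, -1, -7, 10, 0, 0, 0, 0, -1, -5, 11, 0, 0, 0, 0, -1, -1, 12, 0, 0, 0, 0, -1, 3, 12, 0, 0, 0, 0, -1, 6, 10, 0, 0, 0, 0, -1, 8, 9, 0, 0, 0, 0, -1, 10, 6, 0, 0, 0, 0, -1, 12, 2, 0, 0, 0, 0, -1, 12, -1, 0, 0, 0, 0])

```text
t: 10.02
eef_pos: [0.541, 0.1993, 0.2255]
tool_rot: [0.0, 0.0, 1.0, 0.0]
contact_force: [1.0, 1.0, -0.6]
gripper_width: 0.279
```

```bash
python3 - <<'E'
from stir import *
c=balls(); pic(c,'pics/e.png'); st(); print(D(bot.get_obs()['eef_pos']))
f=lambda p:((proj(c,(*W(p),.07))-proj(c,(*C,.08)).astype(int)+[70,60])*4).round(0)
print([(p,f(p)) for p in[(0,0),(70,0),(-70,0),(0,60),(0,-60)]])
E
```

```text
O [-37.  46.] 136 [13 13]
O [-59.  -9.] 133 [13 14]
O [-7. 54.] 39 [ 5 11]
O [  2. -18.] 138 [14 13]
B [28. 52.] 49 [ 7 10]
B [  1. -53.] 21 [7 5]
B [53. 10.] 34 [9 6]
10.07 [0.5395 0.1988 0.2254] yaw 89.98 z [-0.001  0.    -1.   ] F [-1.7 -0.7 -0.9] g 0.27
[27.85026593 33.40542829]
[((0, 0), array([279., 255.])), ((70, 0), array([365., 360.])), ((-70, 0), array([198., 156.])), ((0, 60), array([379., 203.])), ((0, -60), array([175., 307.]))]
```

View pics/e.png

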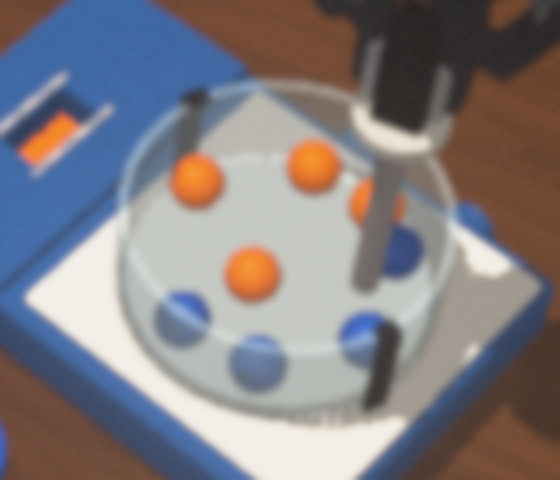

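All eight balls have moved. My estimates are orange (-37,46), (-5,56), (-59,-9), (2,-18) and blue (28,52), (60,9), (8,-61), (45,-43). Blue at (368,338) and orange at (197,180) sit near the line, so I'll push those two and the middle orange well off it.

```bash
python3 - <<'E'
from stir import *
path([(28,18),(28,2),(36,-10),(49,-16),(51,-8),(50,4),(46,14),(34,12),(18,10),(2,10),(-14,10),(-30,12), (-46,17),(-52,10),(-51,0),(-47,-10),(-34,-2),(-18,6),(0,8),(2,0),(2,-8),(1,4)])
E
```

```text
12 -1,-13,-8,0,0,0,0, -1,-14,-9,0,0,0,0, -1,-14,1,0,0,0,0, -1,-12,8,0,0,0,0, -1,6,6,0,0,0,0, -1,10,5,0,0,0,0, -1,11,2,0,0,0,0, -1,5,-11,0,0,0,0, -1,6,-15,0,0,0,0, -1,9,-13,0,0,0,0, -1,8,-14,0,0,0,0, -1,11,-12,0,0,0,0
10 -1,12,-11,0,0,0,0, -1,-2,-9,0,0,0,0, -1,-9,-5,0,0,0,0, -1,-11,-1,0,0,0,0, -1,0,15,0,0,0,0, -1,-2,18,0,0,0,0, -1,-8,16,0,0,0,0, -1,-8,-3,0,0,0,0, -1,-6,-4,0,0,0,0, -1,10,6,0,0,0,0
end [1.5 3.9]
```

Call:
drive_tool(series=[-1, -13, -8, 0, 0, 0, 0, -1, -14, -9, 0, 0, 0, 0, -1, -14, 1, 0, 0, 0, 0, -1, -12, 8, 0, 0, 0, 0, -1, 6, 6, 0, 0, 0, 0, -1, 10, 5, 0, 0, 0, 0, -1, 11, 2, 0, 0, 0, 0, -1, 5, -11, 0, 0, 0, 0, -1, 6, -15, 0, 0, 0, 0, -1, 9, -13, 0, 0, 0, 0, -1, 8, -14, 0, 0, 0, 0, -1, 11, -12, 0, 0, 0, 0])

```text
t: 11.58
eef_pos: [0.5281, 0.1377, 0.2254]
tool_rot: [0.0, 0.001, 1.0, 0.0]
contact_force: [-0.7, -0.2, -1.1]
gripper_width: 0.274
```

Call:
drive_tool(series=[-1, 12, -11, 0, 0, 0, 0, -1, -2, -9, 0, 0, 0, 0, -1, -9, -5, 0, 0, 0, 0, -1, -11, -1, 0, 0, 0, 0, -1, 0, 15, 0, 0, 0, 0, -1, -2, 18, 0, 0, 0, 0, -1, -8, 16, 0, 0, 0, 0, -1, -8, -3, 0, 0, 0, 0, -1, -6, -4, 0, 0, 0, 0, -1, 10, 6, 0, 0, 0, 0, -1, 0, 0, 0, 0, 0, 0])

```text
t: 12.95
eef_pos: [0.5515, 0.1611, 0.2252]
tool_rot: [-0.001, 0.0, 1.0, 0.0]
contact_force: [-0.2, 0.7, -1.4]
gripper_width: 0.277
```

```bash
python3 - <<'E'
from stir import *
c=balls(); pic(c,'pics/f.png'); st(); print(D(bot.get_obs()['eef_pos']))
E
```

```text
O [-33.  50.] 64 [ 7 12]
O [-53. -27.] 132 [13 14]
O [-3. 59.] 140 [14 13]
O [ -4. -33.] 133 [13 14]
B [26. 54.] 86 [11 10]
B [  1. -53.] 20 [7 5]
B [50. 25.] 66 [11  9]
13.0 [0.552  0.161  0.2253] yaw 89.98 z [-0.  0. -1.] F [ 0.4 -0.8 -1.2] g 0.272
[2.40742865 2.71657484]
```

View pics/f.png

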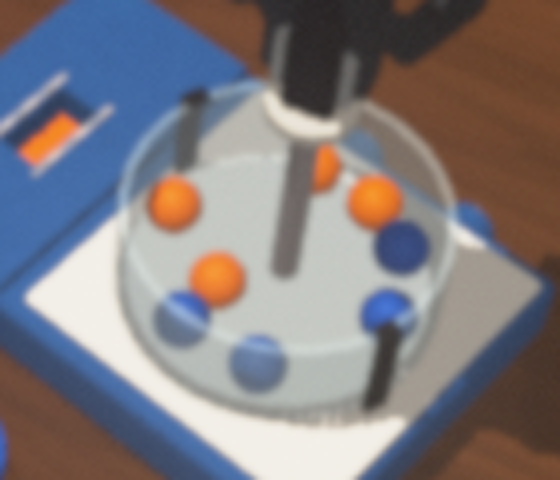

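Each half now clearly holds two orange and two blue: oranges (175,203), (217,278) and blues (182,320), (258,362) at -y; oranges (322,165), (375,200) and blues (402,247), (386,315) at +y. I'll lift the rod out and go above the slot.

Call:
drive_tool(series=[-1, 0, 0, -35, 0, 0, 0, -1, 0, 0, -40, 0, 0, 0, -1, 0, 0, 0, 0, 0, 0, -1, 13, -49, 0, 0, 0, 0, -1, 14, -49, 0, 0, 0, 0, -1, 13, -49, 0, 0, 0, 0, -1, 0, 0, 30, 0, 0, 0, -1, 0, 0, 25, 0, 0, 0, -1, 0, 0, 0, 0, 0, 0, -1, 0, 0, 0, 0, 0, 0])

```text
t: 14.25
eef_pos: [0.5128, 0.0139, 0.2457]
tool_rot: [0.0, 0.0, 1.0, -0.0]
contact_force: [-0.5, 0.5, -1.1]
gripper_width: 0.273
```

```bash
python3 - <<'E'
from stir import *
c=cam('scene');t=cam('top');st()
o=bot.get_obs()['eef_pos']
a=c['pixels'][180:270,270:390];b=t['pixels'][255:345,270:360]
cv2.imwrite('pics/g.png',np.hstack([cv2.resize(a,(480,360),interpolation=2),cv2.resize(b,(320,320),interpolation=2)[:0] if 0 else cv2.resize(b,(320,360),interpolation=2)]))
f=lambda p:((proj(c,p)-[270,180])*4).round(0)
S=np.array([.5116,.014,.045]);bx=np.array([np.cos(-.272),np.sin(-.272),0]);by=np.array([-bx[1],bx[0],0])
print('tip exp',f(o-[0,0,.1645]),'slot',f(S),[f(S+i*.023*bx+j*.012*by) for i in(-1,1) for j in(-1,1)])
E
```

```text
14.35 [0.5132 0.014  0.2462] yaw 89.97 z [ 0.002  0.    -1.   ] F [ 0.3 -0.6 -1.2] g 0.272
tip exp [241. 154.] slot [241. 197.] [array([253., 160.]), array([288., 184.]), array([194., 210.]), array([229., 235.])]
```

View pics/g.png

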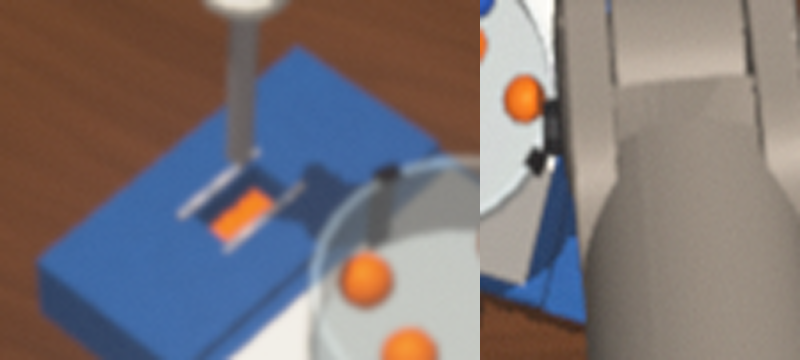

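The tip (239,162) sits over the slot, whose centre is at (242,200) in the crop against a projected (241,197). That leaves about 1.5 mm to correct before going down.

Call:
drive_tool(series=[-1, 1, 1, 15, 0, 0, 0, -1, 0, 0, 15, 0, 0, 0, -1, 0, 0, 14, 0, 0, 0, -1, 0, 0, 0, 0, 0, 0, -1, 0, 0, 0, 0, 0, 0])

```text
t: 14.98
eef_pos: [0.5118, 0.0148, 0.2013]
tool_rot: [0.0, 0.0, 1.0, -0.0]
contact_force: [0.5, -0.4, -1.7]
gripper_width: 0.274
```

Call:
drive_tool(series=[-1, 0, 0, 6, 0, 0, 0, -1, 0, 0, 6, 0, 0, 0, -1, 0, 0, 4, 0, 0, 0, -1, 0, 0, 0, 0, 0, 0, -1, 0, 0, 0, 0, 0, 0])

```text
t: 15.6
eef_pos: [0.5119, 0.0149, 0.1857]
tool_rot: [0.0, 0.0, 1.0, 0.0]
contact_force: [-1.1, 0.5, 2.8]
gripper_width: 0.276
```

Call:
drive_tool(series=[-1, 0, 0, 2, 0, 0, 0, -1, 0, 0, 1, 0, 0, 0, -1, 0, 0, 0, 0, 0, 0, -1, 0, 0, 0, 0, 0, 0])

```text
t: 16.1
eef_pos: [0.5121, 0.0149, 0.1829]
tool_rot: [0.001, 0.0, 1.0, 0.0]
contact_force: [-1.4, 0.8, 8.1]
gripper_width: 0.273
```

Call:
drive_tool(series=[-1, 0, 0, 1, 0, 0, 0, -1, 0, 0, 1, 0, 0, 0, -1, 0, 0, 0, 0, 0, 0, -1, 0, 0, 0, 0, 0, 0])

```text
t: 16.6
eef_pos: [0.5129, 0.0149, 0.1825]
tool_rot: [0.001, 0.001, 1.0, 0.001]
contact_force: [-3.3, -0.4, 19.6]
gripper_width: 0.274
```

The tab is against its stop: force rose to about 20 N with almost no further travel. I'll withdraw and carry the rod to the fork.

Call:
drive_tool(series=[-1, 0, 0, -12, 0, 0, 0, -1, 0, 0, -40, 0, 0, 0, -1, 0, 0, -55, 0, 0, 0, -1, 0, 0, -50, 0, 0, 0, -1, 0, 0, 0, 0, 0, 0, -1, 0, 0, 0, 0, 0, 0])

```text
t: 17.35
eef_pos: [0.5106, 0.0148, 0.3361]
tool_rot: [-0.001, 0.0, 1.0, -0.0]
contact_force: [-0.6, 0.0, -2.5]
gripper_width: 0.275
```

```bash
python3 - <<'E'
from plan import *
st(); plan([(.49,-.2,.341,54),(.479,-.318,.341,18)],-1)
E
```

```text
17.35 [0.5106 0.0148 0.3361] yaw 89.96 z [-0.002 -0.    -1.   ] F [-0.6  0.  -2.5] g 0.275
8 rows: -1,5,-54,-1,-0,-0.002,0.157, -1,-3,-54,-1,-0,-0,0.157, -1,-12,-52,-2,-0,-0,0.157, -1,-20,-50,-1,-0,0,0.157, -1,-15,-26,0,-0,0,0.157, -1,-19,-23,0,-0,0,0.157, -1,-22,-19,0,-0,0,0.157, -1,-25,-16,0,-0,0,0.157
end [ 0.47916755 -0.31781921  0.34121816] 18.0
```

Call:
drive_tool(series=[-1, 5, -54, -1, 0, 0, 0.157, -1, -3, -54, -1, 0, 0, 0.157, -1, -12, -52, -2, 0, 0, 0.157, -1, -20, -50, -1, 0, 0, 0.157, -1, -15, -26, 0, 0, 0, 0.157, -1, -19, -23, 0, 0, 0, 0.157, -1, -22, -19, 0, 0, 0, 0.157, -1, -25, -16, 0, 0, 0, 0.157, -1, 0, 0, 0, 0, 0, 0, -1, 0, 0, 0, 0, 0, 0])

```text
t: 18.6
eef_pos: [0.4797, -0.3166, 0.3406]
tool_rot: [-0.002, 0.587, 0.81, -0.0]
contact_force: [-0.3, 0.1, -1.4]
gripper_width: 0.274
```

```bash
python3 - <<'E'
from plan import *
c=cam('scene'); st(); o=bot.get_obs()['eef_pos']
f=lambda p:((proj(c,p)-[150,60])*6).round(0)
print('tip',f(o-[0,0,.1645]),'fork',f((.4848,-.3174,.15)))
a=c['pixels'][60:160,150:250]; cv2.imwrite('pics/i.png',cv2.resize(a,(600,600),interpolation=2))
plan([(.479,-.318,.1905,18)],-1)
E
```

```text
18.65 [ 0.48   -0.3164  0.341 ] yaw 18.14 z [-0.002  0.001 -1.   ] F [-0.9 -0.  -1.1] g 0.278
tip [274. 376.] fork [276. 440.]
3 rows: -1,-1,-0,50,-0.002,-0.002,0.001, -1,0,-1,50,0,0,0.001, -1,-0,-0,51,0,0,0
end [ 0.47934667 -0.3175596   0.19000522] 18.0
```

View pics/i.png

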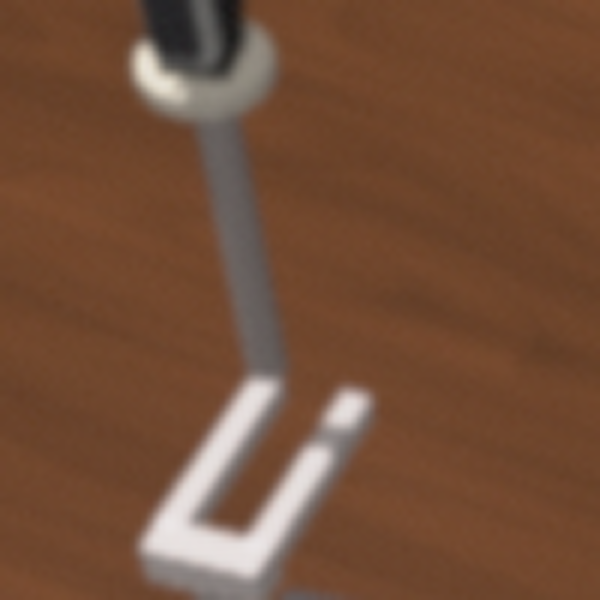

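The tip (266,375) is above the fork mouth and the shaft is vertical, as it was at pick-up. I'll lower it at the original spot.

Call:
drive_tool(series=[-1, -1, -1, 0, 0, 0, 0, -1, -1, 0, 15, 0, 0, 0, -1, 0, 0, 25, 0, 0, 0, -1, 0, 0, 0, 0, 0, 0])

```text
t: 19.15
eef_pos: [0.4786, -0.3188, 0.2999]
tool_rot: [-0.002, 0.588, 0.809, -0.0]
contact_force: [0.1, 1.1, -2.0]
gripper_width: 0.273
```

Call:
drive_tool(series=[-1, 0, 0, 35, 0, 0, 0, -1, 0, 0, 40, 0, 0, 0, -1, 0, 0, 20, 0, 0, 0, -1, 0, 0, 8, 0, 0, 0, -1, 0, 0, 0, 0, 0, 0, -1, 0, 0, 0, 0, 0, 0])

```text
t: 19.9
eef_pos: [0.4804, -0.3205, 0.2005]
tool_rot: [0.001, 0.588, 0.809, 0.0]
contact_force: [0.4, -1.0, -1.2]
gripper_width: 0.277
```

Call:
drive_tool(series=[-1, 0, 0, 6, 0, 0, 0, -1, 0, 0, 3, 0, 0, 0, -1, 0, 0, 1, 0, 0, 0, -1, 0, 0, 0, 0, 0, 0, -1, 0, 0, 0, 0, 0, 0])

```text
t: 20.52
eef_pos: [0.4797, -0.3199, 0.1896]
tool_rot: [-0.0, 0.588, 0.809, 0.0]
contact_force: [-1.9, 2.1, 4.5]
gripper_width: 0.274
```

Contact force appears at the pick-up height, so the collar is seated. I'll release and rise.

Call:
drive_tool(series=[0, 0, 0, 0, 0, 0, 0, 0.3, 0, 0, 0, 0, 0, 0, 1, 0, 0, 0, 0, 0, 0, 1, 0, 0, 0, 0, 0, 0, 1, 0, 0, 0, 0, 0, 0, 1, 0, 0, 0, 0, 0, 0, 1, 0, 0, 0, 0, 0, 0])

```text
t: 21.4
eef_pos: [0.4797, -0.32, 0.1893]
tool_rot: [-0.0, 0.588, 0.809, 0.0]
contact_force: [0.6, -0.6, 0.3]
gripper_width: 1.001
```

Call:
drive_tool(series=[1, 0, 0, -20, 0, 0, 0, 1, 0, 0, -50, 0, 0, 0, 1, 0, 0, -50, 0, 0, 0, 1, 0, 0, 0, 0, 0, 0, 1, 40, -30, 0, 0, 0, 0, 1, 40, -30, 0, 0, 0, 0, 1, 50, -10, 0, 0, 0, 0, 1, 50, 0, 0, 0, 0, 0, 1, 0, 0, 0, 0, 0, 0, 1, 0, 0, 0, 0, 0, 0])

```text
t: 22.65
eef_pos: [0.3575, -0.1706, 0.3091]
tool_rot: [-0.0, 0.588, 0.809, 0.0]
contact_force: [0.1, -0.2, 0.4]
gripper_width: 1.0
```

```bash
python3 - <<'E'
from stir import *
c=balls(); t=cam('top'); st()
a=c['pixels'][80:380,130:530]; b=t['pixels'][220:360,200:520]
cv2.imwrite('pics/j.png',np.vstack([cv2.resize(a,(400,300)),cv2.resize(b,(400,175))]) if 0 else np.hstack([cv2.resize(c['pixels'][80:200,140:260],(400,400),interpolation=2),cv2.resize(t['pixels'][220:350,390:520],(400,400),interpolation=2)]))
E
```

```text
O [-37.  46.] 136 [13 13]
O [-53. -27.] 132 [13 14]
O [-4. 59.] 135 [14 13]
O [ -4. -33.] 134 [13 14]
B [25. 54.] 107 [12 11]
B [  1. -53.] 20 [7 5]
B [50. 25.] 66 [11  9]
22.75 [ 0.3577 -0.1713  0.3091] yaw 17.9 z [-0.    -0.001 -1.   ] F [ 0.6 -0.1 -0.4] g 1.001
```

View pics/j.png

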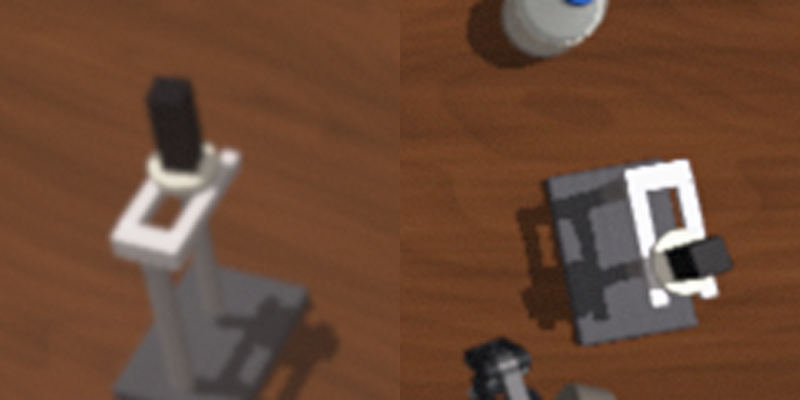

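The rod hangs upright by its collar in the fork (handle at (178,125), collar at (180,170)) and the gripper is clear. The balls have not moved since the last check, so I'll hand in.

```bash
python3 -c "
from station import bot
print(bot.hand_in())"
```

```text
the job is handed in; nothing more can be done
None
```

The job is done and handed in at about 22.8 s of the 58 s allowed. I stirred the balls, pressed the reset tab to its stop and hung the rod back in the fork.

- **Balls:** all eight shifted by roughly 12 mm or more and stayed in the dish. Each half holds two orange and two blue. The nearest ball centre is about 25 mm from the dividing line.
- **Blue balls behind the glass:** in the last automatic check, the mask found only a small patch of one of the two blue balls in the -y half and missed the other. I counted both by eye in the last dish picture, taken while the rod was still in the dish.
- **Reset tab:** the force rose from about 3 N to about 20 N and travel stopped near the expected full depth. I saw this through the force readings and position only, as the tab itself was hidden from the cameras.
- **Rod:** the collar touched down at the same height as at pick-up. The final pictures show the rod upright in the fork with the gripper open and clear of it.
- **Other objects:** I never moved near the bottle, jar or beaker, but made no separate final check of the jar and beaker. The highest wrist force I read was about 20 N.

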